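# Open the hold-down arm of a soldering board and slide the panel home

### The job

The hold-down arm lies across the soldering board and bars the way of the small framed glass panel. With the fingertips, gently push the arm up past its balance point so that it stays fully raised by itself, then push the panel along the board, under the raised arm, until its far edge lies flat against the back fence. Grasp and lift nothing: the panel slides flat on the board, and the other things stay where they are.

Things in the scene. Friction and masses are not known exactly. Their poses are not given: they have to be found in the camera images.
- board: wooden soldering board, 400 x 400 x 12 mm, fixed to the table. Origin on the table surface; its x axis points away from the robot to the fence, y to its left, z up; it reaches x -170 to +230 mm, y +-200 mm, top at z 12 mm. A steel hinge bracket, 46 mm wide in x and 36 mm in y, stands to z 116 mm at x +50, y +170 mm.
- fence_face (a point): middle of the near face of the wooden back fence that stands across the board (18 mm thick, 360 mm long along the board's y, top 38 mm above the table): x +130, y 0, z +25 mm in the board's frame.
- hold_arm (a joint): angle of the hold-down arm (hinge axis along the board's x), rad: 0 = down, bar level, pointing to the board's -y (right); grows as the free end rises; 1.65 = stop, fully raised, just past upright. Below about 1.0 it falls back by its own weight; beyond that it swings up to its stop by itself and stays. Lifting it takes 1 to 2 N at 200 mm from the hinge.
- counterweight (a point): centre of the arm's round steel counterweight (52 mm across, 32 mm wide, 0.5 kg), on a short stalk above and behind the hinge; turns with the arm.
- bar_mid (a point): aluminium bar of the arm, 22 mm wide (x), 12 mm high, 275 mm long, with a black end cap 26 x 30 x 16 mm. The point is its middle, 137.5 mm from the hinge, -y along it to the free end. 165 mm from the hinge a foot hangs down: a 14 mm rod and 32 mm rubber pad, ending 80 mm below the bar's middle line, 8 mm above the board, so it bars the panel. Elsewhere 82 mm are free below the bar.
- bar_hinge (a point): point on the hinge axis in the middle of the bar's width: x +50, y +170, z +100 mm in the board's frame.
- bar_end (a point): middle of the end face of the bar's free end, 285 mm from the hinge.
- panel: loose glass panel in a grey metal frame, 100 mm (its x) x 140 mm (its y) x 18 mm thick, about 0.4 kg, lying flat on the board between its near edge and the arm, turned by up to 0.2 rad from the board. Origin at the centre of its underside.
- panel_far_edge (a point): middle of the panel's far (+x) edge, at half its thickness: 50 mm ahead of the panel's origin.
- flux_jar: small closed jar, 44 mm across, 50 mm tall, standing on the board behind the fence. Leave alone.
- solder_spool: metal spool, 52 mm across, 40 mm tall, standing on the board behind the fence. Leave alone.
- flux_brush: brush about 130 mm long lying along the board's left edge. Leave alone.
- pliers: pliers about 180 mm long lying flat on the table to the right of the board. Leave alone.
- mug: white mug, 76 mm across, 90 mm tall, on the table right of the board. Leave alone.
- spray_bottle: bottle, 56 mm across, 140 mm tall, on the table left of the board. Leave alone.
- sponge_tin: flat metal tin 90 x 60 x 25 mm, on the table left of the board. Leave alone.
Not all that is in view belongs to the job. There is more than one size of the panel; the job needs the larger.

How it is judged (in metres and radians):
On the way, in this order (a step that is already met when the one before it is completed fails the run):
1. the arm is fully raised (value of joint hold_arm above 1.5 rad), for 0.3 s.
2. the panel lies against the fence, with the arm still raised (value of joint hold_arm above 1.5 rad and x of panel_far_edge in the frame of board above 0.124 m and angle between the x axis of panel and the x axis of board, either way round below 0.06 rad and y of panel_far_edge in the frame of board between -0.12 and 0.12 m and height (world z) of panel below 0.018 m), for 0.2 s.
At the end, for the whole second after the job is handed in: The arm stands raised by itself (joint above 1.5 rad) and at rest; the panel lies flat and at rest on the board, the middle of its far edge within 6 mm of the fence, square to it within 0.06 rad and within 120 mm of the board's middle line (all of step 2 and velocity of joint hold_arm between -0.05 and 0.05 rad/s and linear speed of panel below 0.01 m/s); the robot touches nothing.
It fails at once if the panel was lifted or tipped instead of slid (height (world z) of panel above 0.027 m or angle between panel's own z axis and vertical above 0.2 rad).
It fails at once if the arm was squeezed or forced (over 16 N) (contact force between the fingers and hold_arm above 16 N).
It fails at once if another thing was moved more than 25 mm or lifted (distance of any of flux_jar, solder_spool, flux_brush, pliers, mug, spray_bottle, sponge_tin from where it was at the start of the episode above 0.025 m).
It also fails if it takes over 58 s, if anything falls off the work surface, if the arm or the gripper's body presses on something with over 40 N, if the wrist force passes 120 N, or if a joint passes its speed limit or range.

### The arm

A 6-joint arm with a two-finger parallel gripper is mounted at the origin on the work surface. World frame = base frame: x ahead of the robot, y to its left, z up, the work surface at z = 0. Lengths are in mm, angles in rad, forces in N, time in s.
With the tool pointing down it reaches from about 325 to 925 mm from the base axis. Payload 3.1 kg.
Tool frame: the origin (TCP) lies midway between the tips of the shut fingers; the grasp point (between the pads) lies 19 mm behind it; z points along the fingers, y is the direction in which the jaws open and shut (so a half turn about z gives the same grasp; the last joint's range is limited). The gripper opens to 85 mm and grips with 20 to 120 N. Pads are 22 mm wide; open, the fingers measure 114 mm over their backs; the gripper's body (76 mm by 85 mm) begins 54 mm behind the grasp point. The pads swing forward as they close: fully open they stand 13 mm farther back than shut.
Start: joints at [1.23, 0.217, 1.613, -0, 1.311, -0.112], TCP at [141.736, 608.728, 231.3] pointing down, gripper open.
Joint ranges: [-2.75, 2.75], [-0.78, 2.1], [0.31, 2.55], [-1.13, 4.27], [0.13, 2.63], [-2.58, 2.58]. Speed limits (rad/s): [2.79, 2.79, 3.14, 3.14, 3.14, 3.14].

### API

Orientations are given as a 3x3 rotation matrix whose columns are the frame's x, y, z axes.
In Python, from workcell import ctrl, imaging gives the robot as it stands.
- The arm moves only by the tool send_rows, never from a script. Its argument "motion" is a list that holds one entry, the list of rows, each a list of 5 numbers: the shift along the tool's x, y, z in mm, then the turn about the tool's z in rad, then the closure, from 0 (fully open) to 1 (shut). A call has 1 to 20 rows; each row shifts and turns the commanded pose from where the row before left it, along the tool's axes as they then stand; what a row does not reach is not made up. A row lasts 1/8 s, in which the tool goes at most 62.5 mm and 10.7 degrees, less where a joint would pass 70% of its speed; a pose out of reach is approached as far as the arm can. A call is refused whole if a number of a shift passes 62.5 or a number of a turn 0.188, either way. A call with a gripper value outside its range is refused whole. The fingers move at their own pace and stop on an object; "force" is the grip in N (left out, the last holds). Time passes only in rows, so rows that do not move let the fingers close. It gives the time, the measured TCP pose, the force and the opening at its end, in the units of the state.
- ctrl.read_state(): the state, without advancing time (a new reading comes with each control period).
- imaging.read_camera(name): name is "side" or "top" or "wrist"; returns the picture (420x560x3 uint8, blue, green, red); there is no depth.
- imaging.calibration(name): a dict with "vertical_fov" (degrees; the focal length in pixels is half the picture's height over the tangent of half this angle, whatever the lens; pixels are square), "cx", "cy" (the principal point, pixels), "R" (3x3) and "t" (3): a world point X has camera coordinates R X + t. Camera axes: x right, y down, z forward; pixel columns grow to the right and rows downward; lengths in mm; the calibration is good to about 2 mm. A picture is of the moment at which its call begins: read the wrist's pose just before it. calibration takes no time and is no camera call; for the wrist camera it gives the pose at the moment of the call.
- ctrl.close_job(): hands the job in, once; it reports no verdict.
The state is a dict: "time_s": time; "joints": joint angles; "qd": joint speeds; "joint_efforts": joint torques, N m; "tcp_pos": TCP position; "orientation": TCP orientation; "force": force on the tool from outside, world axes, zero at the start; "wrist_torque": the same for the moment, N m; "opening": finger opening in mm.
Only numpy, scipy, OpenCV 4.12 (cv2) and the standard library are available. Lean on these libraries where they do the work, as an engineer would, in place of code of your own. Each camera call takes 0.05 s, during which the arm holds its last target. There are 200 camera calls.

## Working session

There is one attempt and no reset: what is moved stays moved. The work goes in short steps, Python scripts to look and compute and a tool call to move; the robot and the scene stay as the last step left them, time stands still between calls to the robot, and variables do not carry over. Pictures are saved under pics/ and viewed, about 8 in all and at most 12, crops included, and the job is handed in when it is done.

Besides the shell and the picture viewer there is one more tool, called after "Call:" as a command line: name --argument value ..., lists and objects as JSON in quotes. send_rows: Moves the arm, as the interface text tells. Its arguments: {"type":"object","properties":{"motion":{"type":"array"},"force":{"type":"number"}},"required":["motion"]}

```bash
mkdir -p pics; ls
python3 - <<'E'
from workcell import ctrl, imaging
import cv2,numpy as np
s=ctrl.read_state();print(s)
for n in("top","side"):
    c=imaging.calibration(n);print(n,c)
    cv2.imwrite(f"pics/{n}0.png",imaging.read_camera(n))
E
```

```text
pics
{'time_s': 0.0, 'joints': array([ 1.22979301e+00,  2.17769223e-01,  1.61490256e+00, -2.04711785e-06,
        1.31127743e+00, -1.12204849e-01]), 'qd': array([5.23244981e-04, 2.67847113e-04, 2.48552910e-05, 7.53402994e-04,
       2.25815744e-04, 4.49375172e-04]), 'joint_efforts': array([-9.53206072e-04, -3.96848130e+01, -3.03849578e+01, -1.65968750e-04,
        9.80178360e-03, -1.69347067e-05]), 'tcp_pos': array([141.46914591, 607.96276331, 229.97539789]), 'orientation': array([[-9.73939631e-01,  2.26806034e-01, -7.86245360e-04],
       [ 2.26807246e-01,  9.73937133e-01, -2.22152728e-03],
       [ 2.61897759e-04, -2.34195960e-03, -9.99997223e-01]]), 'force': array([-0.76225591,  0.54655812,  0.38917096]), 'wrist_torque': array([ 0.01811461,  0.04143228, -0.0263801 ]), 'opening': 85.39227108684594}
top {'vertical_fov': 50.17155304433937, 'cx': 284.7549791914678, 'cy': 209.11551175343405, 'R': array([[ 0.02715607, -0.99962048, -0.00463132],
       [-0.99755308, -0.02680074, -0.06457218],
       [ 0.06442355,  0.00637351, -0.99790229]]), 't': array([  26.13864539,  539.16473386, 1146.00432507])}
side {'vertical_fov': 54.469566270014674, 'cx': 280.434267390646, 'cy': 208.70373221155864, 'R': array([[ 0.80065215, -0.5991202 , -0.00333459],
       [-0.32518941, -0.42988856, -0.84228717],
       [ 0.50319776,  0.67546341, -0.53901874]]), 't': array([-419.44451736,  275.76014455,  691.30353847])}
```

View pics/top0.png

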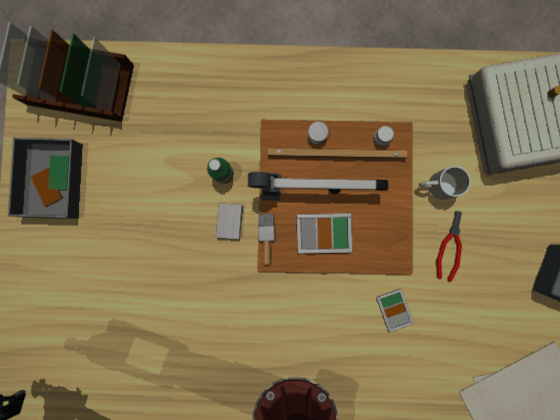

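View pics/side0.png

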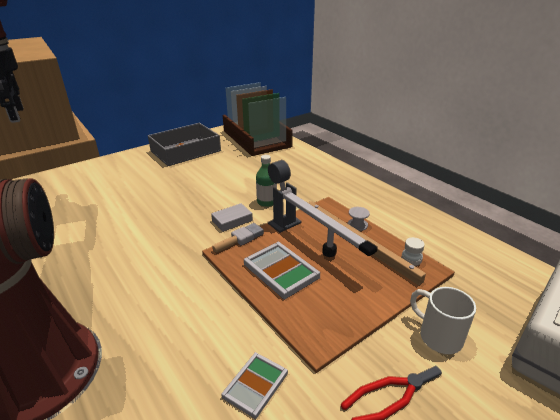

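The top view shows the board's corners at about (261,121), (412,121), (413,273) and (258,272). The arm bar runs from (262,182) to (386,185). Two things could be taken for the panel: the large framed one on the board at (325,233), and the small one on the table at (394,310). I choose the one on the board and check it in a close crop.

```bash
cat > h.py <<'E'
import numpy as np,cv2
from workcell import ctrl, imaging
def K(c):
    f=210/np.tan(np.radians(c["vertical_fov"])/2); return f
def ray(c,p,z):
    f=K(c);d=np.array([(p[0]-c["cx"])/f,(p[1]-c["cy"])/f,1]);R=np.array(c["R"]);t=np.array(c["t"])
    o=-R.T@t;d=R.T@d;return o+d*(z-o[2])/d[2]
def proj(c,X):
    x=np.array(c["R"])@X+c["t"];f=K(c);return np.array([c["cx"]+f*x[0]/x[2],c["cy"]+f*x[1]/x[2]])
E
python3 - <<'E'
import cv2
a=cv2.imread("pics/top0.png")[112:282,240:430]
cv2.imwrite("pics/crop0.png",cv2.resize(a,None,fx=3.5,fy=3.5,interpolation=cv2.INTER_CUBIC))
E
```

```text
(no output)
```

View pics/crop0.png

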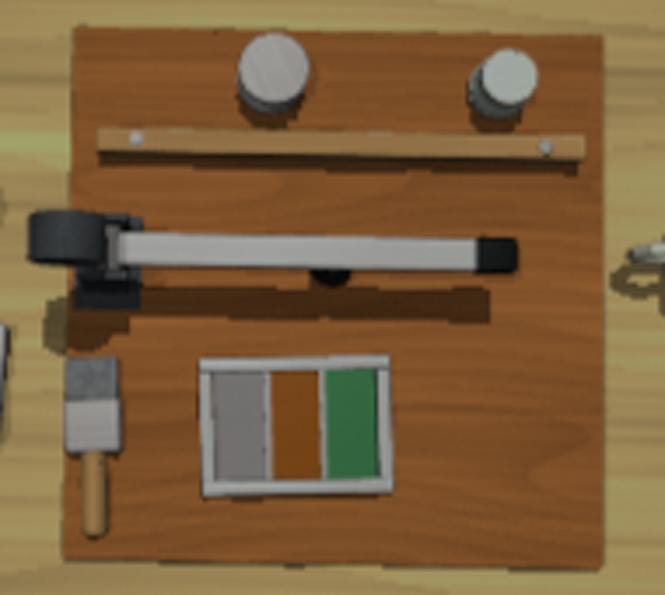

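The crop shows the board's corners at (74,27), (603,36), (603,569) and (63,559). The large panel's top corners are at (200,358), (389,355), (392,492) and (203,496). The bar runs to its end cap at (518,255), and the fence's near top edge is at about row 155.

Run:
```python
from h import *
c=imaging.calibration("top")
u=lambda p:(p[0]/3.5+240-.36,p[1]/3.5+112-.36)
B=np.array([ray(c,u(p),12)[:2] for p in[(74,27),(603,36),(603,569),(63,559)]])
P=np.array([ray(c,u(p),30)[:2] for p in[(200,358),(389,355),(392,492),(203,496)]])
mb=np.array([[230,200],[230,-200],[-170,-200],[-170,200]]);mp=np.array([[50,70],[50,-70],[-50,-70],[-50,70]])
def fit(m,q):
    a=m-m.mean(0);b=q-q.mean(0);H=a.T@b
    th=np.arctan2(H[0,1]-H[1,0],H[0,0]+H[1,1]);R=np.array([[np.cos(th),-np.sin(th)],[np.sin(th),np.cos(th)]])
    t=q.mean(0)-R@m.mean(0);return th,R,t,np.linalg.norm(m@R.T+t-q,axis=1)
tb,Rb,ob,e=fit(mb,B);print("board",ob,tb,e)
tp,Rp,op,e=fit(mp,P);print("panel",op,tp,e,"in board",Rb.T@(op-ob),tp-tb)
for n,z,p in[("hinge",100,(50,170)),("end",100,(50,-115)),("foot",100,(50,5)),("fence",25,(130,0)),]:
    w=np.r_[Rb@np.array(p)+ob,z];q=proj(c,w);print(n,w,(q-[240,112]+.36)*3.5,proj(imaging.calibration("side"),w))
q=ray(c,u((518,255)),100)[:2];print("capend in board",Rb.T@(q-ob))
q=ray(c,u((340,155)),38)[:2];print("fence near top",Rb.T@(q-ob))
np.savez("b.npz",R=Rb,o=ob,t=tb)
```

```text
board [546.78527224 -90.98985571] 0.009222413761910651 [0.87524921 1.12917153 1.14557941 1.28052108]
panel [478.79616325 -61.8476746 ] 0.04481911421761371 [0.92834567 0.73616619 1.27072947 1.18281565] in board [-67.71746024  29.7679566 ] 0.03559670045570306
hinge [595.21535782  79.464029   100.        ] [103.50365276 249.74239184] [284.21287198 193.79892502]
end [ 597.84370849 -205.52385105  100.        ] [516.36685214 256.8724557 ] [373.33444789 252.32688577]
foot [596.73703452 -85.52895419 100.        ] [342.37681361 253.86768297] [331.08942434 224.58371522]
fence [676.77974384 -89.79095891  25.        ] [338.84995956 158.85666166] [355.46919687 239.89704569]
capend in board [  51.31908587 -116.1214988 ]
fence near top [130.47641285   0.59639555]
```

Every check agrees: the cap end comes out at (51,-116) and the fence at x=130. The large panel is at board (-68, 30), turned 0.036 rad. The tool always points down, so I can't hook under the bar; I'll push the counterweight over to its +y side with one open finger instead. First I need to locate it.

Run:
```python
from h import *
a=cv2.imread("pics/side0.png")[135:255,220:340];b=cv2.imread("pics/top0.png")[150:240,200:320]
a=cv2.resize(a,(400,400),interpolation=cv2.INTER_CUBIC);b=cv2.resize(b,(400,300),interpolation=cv2.INTER_CUBIC)
b=np.vstack([b,np.zeros((100,400,3),np.uint8)])
cv2.imwrite("pics/cw.png",np.hstack([a,b]))
```

```text
(no output)
```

View pics/cw.png

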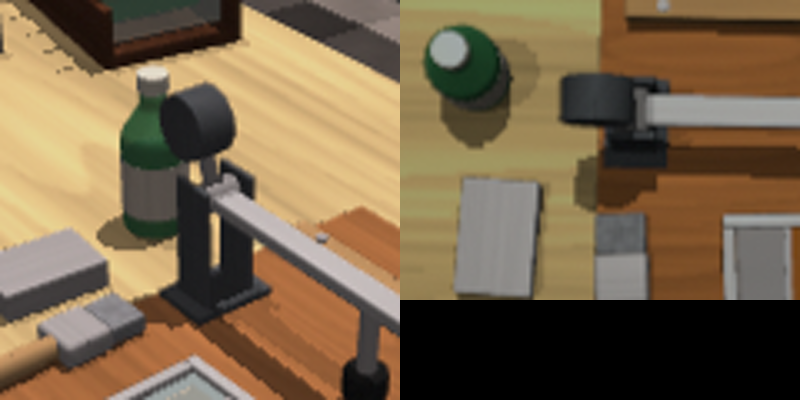

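Run:
```python
from h import *
from scipy.optimize import least_squares
d=np.load("b.npz");R,o=d["R"],d["o"];ct=imaging.calibration("top");cs=imaging.calibration("side")
W=lambda p:np.r_[R@p[:2]+o,p[2]]
def bb(c,y,z,x0=50):
    q=np.array([proj(c,W(np.array([x0+s*16,y+26*np.cos(a),z+26*np.sin(a)]))) for s in(-1,1) for a in np.linspace(0,6.28,40)])
    return np.r_[q.min(0),q.max(0)]
ot=np.r_[200+160*.3,150+73*.3,200+233*.3,150+128*.3]
os=np.r_[220+161*.3,135+84*.3,220+236*.3,135+161*.3]
f=lambda v:np.r_[bb(ct,v[0],v[1],v[2])-ot,bb(cs,v[0],v[1],v[2])-os]
r=least_squares(f,[190,150,50]);print(r.x,np.round(r.fun,1));v=r.x
print("rel",v[0]-170,v[1]-100,"R",np.hypot(v[0]-170,v[1]-100),"phi",np.arctan2(v[1]-100,v[0]-170))
print("bottle top world",ray(ct,(200+49*.3,150+48*.3),140))
```

```text
[191.12110067 151.12614953  50.37985833] [-0.3 -0.5  0.7 -0.3 -1.1 -0.7  0.2  0.9]
rel 21.121100673947694 51.12614952639274 R 55.317122657221624 phi 1.1790332622401167
bottle top world [630.62453199 206.39383329 140.        ]
```

Counterweight: R = 55 mm, phi0 = 1.18 rad from +y, residuals under 1.2 px. First I turn the jaws along the board's y and travel at height.

Call:
send_rows --motion '[[[0, 0, 0, -0.12, 0], [0, 0, 0, -0.12, 0], [-37, -41, 0, 0, 0], [-37, -41, 0, 0, 0], [-37, -41, 0, 0, 0], [-37, -41, 0, 0, 0], [-37, -41, 0, 0, 0], [-37, -41, 0, 0, 0], [-37, -41, 0, 0, 0], [-37, -41, 0, 0, 0], [-37, -41, 0, 0, 0], [-37, -41, 0, 0, 0], [-37, -41, 0, 0, 0], [-36, -41, 0, 0, 0], [0, 0, 0, 0, 0], [0, 0, 0, 0, 0]]]'

```text
time_s: 2.1
tcp_pos: [589.5, 121.8, 230.5]
orientation: [[-1.0, -0.011, -0.002], [-0.011, 1.0, 0.0], [0.002, 0.0, -1.0]]
force: [-0.1, 1.2, -0.4]
opening: 85.6
```

Run:
```python
from h import *
cv2.imwrite("pics/side1.png",imaging.read_camera("side"))
s=ctrl.read_state();print(s["time_s"],s["tcp_pos"],s["orientation"],s["force"])
```

```text
2.15 [589.24704721 122.35459134 230.64169375] [[-9.99930644e-01 -1.16582040e-02 -1.67165935e-03]
 [-1.16588309e-02  9.99931967e-01  3.65804894e-04]
 [ 1.66728100e-03  3.85269117e-04 -9.99998536e-01]] [0.36203811 0.68987806 0.20455374]
```

Call:
send_rows --motion '[[[6, -14, 0, 0, 0], [0, 0, 22, 0, 0], [0, 0, 22, 0, 0], [0, 0, 18, 0, 0], [0, 0, 0, 0, 0], [0, 0, 0, 0, 0]]]'

```text
time_s: 2.9
tcp_pos: [584.8, 107.8, 170.1]
orientation: [[-1.0, -0.012, 0.001], [-0.012, 1.0, 0.0], [-0.001, 0.0, -1.0]]
force: [0.3, -0.1, 0.5]
opening: 85.0
```

Run:
```python
from h import *
a=imaging.read_camera("side");b=imaging.read_camera("wrist")
s=ctrl.read_state();print(s["time_s"],s["tcp_pos"],s["force"])
a=cv2.resize(a[60:260,180:380],(400,400),interpolation=cv2.INTER_CUBIC)
b=cv2.resize(b,(400,300));b=np.vstack([b,np.zeros((100,400,3),np.uint8)])
cv2.imwrite("pics/c2.png",np.hstack([a,b]))
```

```text
3.0 [585.26865436 107.72697918 170.62789159] [ 0.22102609 -0.56781343  0.30440527]
```

View pics/c2.png

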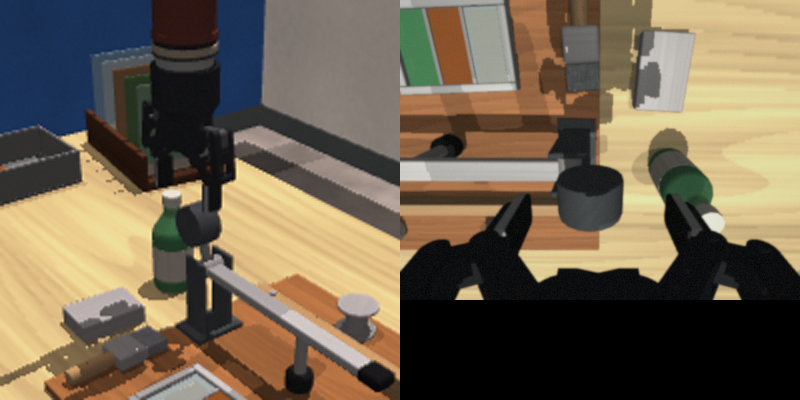

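The left half shows the near finger's tip at (213,208), just to the bar side of the counterweight at (198,225). The wrist view shows the weight at (590,195) between the two fingers. I lower the finger and start a slow push toward +y.

Call:
send_rows --motion '[[[0, 4, 13, 0, 0], [0, 0, 12, 0, 0], [0, 2, 0, 0, 0], [0, 2, 0, 0, 0], [0, 2, 0, 0, 0], [0, 2, 0, 0, 0], [0, 2, 0, 0, 0], [0, 2, 0, 0, 0], [0, 2, 0, 0, 0]]]'

```text
time_s: 4.12
tcp_pos: [584.5, 123.5, 144.6]
orientation: [[-1.0, -0.011, 0.001], [-0.011, 1.0, -0.004], [-0.001, -0.004, -1.0]]
force: [0.4, -6.5, 0.1]
opening: 85.4
```

Call:
send_rows --motion '[[[0, 2, 0.2, 0, 0], [0, 2, 0.2, 0, 0], [0, 2, 0.2, 0, 0], [0, 2, 0.2, 0, 0], [0, 2, 0.5, 0, 0], [0, 2, 0.6, 0, 0]]]'

```text
time_s: 4.88
tcp_pos: [584.5, 135.9, 142.9]
orientation: [[-1.0, -0.011, 0.001], [-0.011, 1.0, -0.003], [-0.001, -0.003, -1.0]]
force: [-0.4, -4.4, 2.1]
opening: 85.2
```

Call:
send_rows --motion '[[[0, 2, 0.7, 0, 0], [0, 2, 0.7, 0, 0], [0, 2, 0.7, 0, 0], [0, 2, 0.7, 0, 0], [0, 2, 0.8, 0, 0], [0, 2, 0.9, 0, 0], [0, 2, 1.1, 0, 0], [0, 2, 1.2, 0, 0], [0, 2, 1.3, 0, 0], [0, 2, 1.4, 0, 0], [0, 2, 1.5, 0, 0]]]'

```text
time_s: 6.25
tcp_pos: [583.8, 160.1, 131.3]
orientation: [[-1.0, -0.011, -0.0], [-0.011, 1.0, 0.001], [0.0, 0.001, -1.0]]
force: [1.9, -1.2, 0.7]
opening: 85.6
```

Call:
send_rows --motion '[[[0, 2, 1.6, 0, 0], [0, 2, 1.7, 0, 0], [0, 2, 1.8, 0, 0], [0, 2, 2, 0, 0], [0, 1.5, 2, 0, 0], [0, 1.5, 2, 0, 0], [0, 1.5, 2, 0, 0], [0, 1.3, 2, 0, 0], [0, 1, 2, 0, 0]]]'

```text
time_s: 7.38
tcp_pos: [583.5, 174.6, 114.0]
orientation: [[-1.0, -0.011, -0.0], [-0.011, 1.0, 0.0], [0.0, 0.0, -1.0]]
force: [-0.2, -0.4, 0.1]
opening: 85.5
```

Run:
```python
from h import *
a=imaging.read_camera("side")
s=ctrl.read_state();print(s["time_s"],s["tcp_pos"],s["force"])
cv2.imwrite("pics/side3.png",a)
```

```text
7.425 [583.34282008 174.64050789 113.78206673] [-0.49973737  0.1514858  -0.46973061]
```

View pics/side3.png

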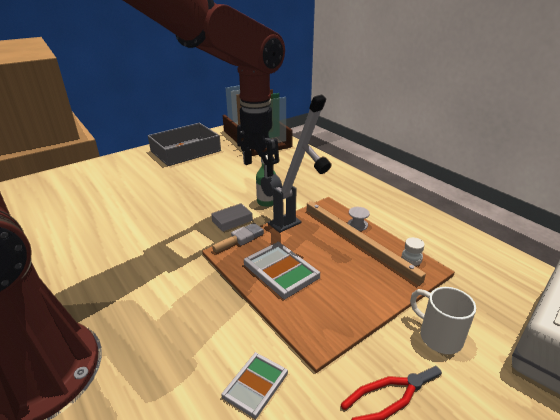

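The arm is well up, with its end at (318,102), and the contact force has gone to zero. I'll wait a moment and check the angle again.

Call:
send_rows --motion '[[[0, 0, 0, 0, 0], [0, 0, 0, 0, 0], [0, 0, 0, 0, 0], [0, 0, 0, 0, 0]]]'

```text
time_s: 7.92
tcp_pos: [583.7, 174.4, 114.4]
orientation: [[-1.0, -0.011, 0.0], [-0.011, 1.0, 0.0], [-0.0, 0.0, -1.0]]
force: [0.6, -0.7, 0.1]
opening: 85.3
```

Run:
```python
from h import *
d=np.load("b.npz");R,o=d["R"],d["o"];cs=imaging.calibration("side")
a=imaging.read_camera("side");o3=cv2.imread("pics/side3.png")
for t in(.9,1,1.1,1.2,1.3,1.4,1.5,1.65):
    print(t,proj(cs,np.r_[R@[50,170-285*np.cos(t)]+o,100+285*np.sin(t)]))
print("diff",np.abs(a.astype(int)-o3).max(2)[80:180,270:400].sum()//1000)
s=ctrl.read_state();print(s["time_s"],s["force"])
cv2.imwrite("pics/side4.png",cv2.resize(a[60:260,200:400],(500,500)))
```

```text
0.9 [343.35116742 128.01527489]
1 [335.20823938 115.88224321]
1.1 [326.57228938 105.00067953]
1.2 [317.62067883  95.52976477]
1.3 [308.52796076  87.58055448]
1.4 [299.45900331  81.21613241]
1.5 [290.56357573  76.45462471]
1.65 [277.82652664  72.26119146]
diff 253
7.975 [ 0.30508183 -0.15422461  0.1596595 ]
```

View pics/side4.png

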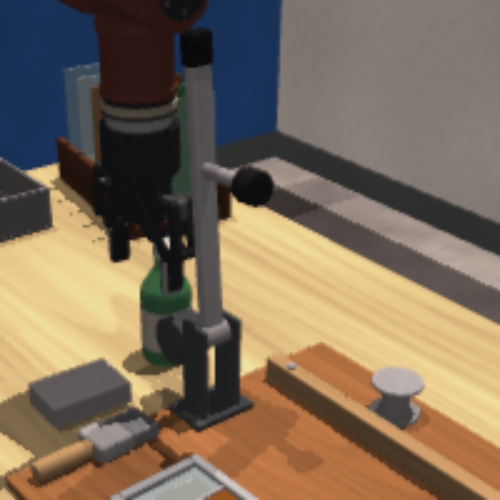

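The end cap at (196,33) in the crop is full-frame (278,73), which matches θ = 1.65. The arm is fully raised and untouched. I retract clear of the bar and go behind the panel; the open fingers will push at two points.

Call:
send_rows --motion '[[[0, 2, -35, 0, 0], [0, 0, -35, 0, 0], [40, 0, 0, 0, 0], [40, 0, 0, 0, 0], [40, 0, 0, 0, 0], [15, -49, 0, 0, 0], [15, -49, 0, 0, 0], [15, -49, 0, 0, 0], [14, -50, 0, 0, 0], [14, -50, 0, 0, 0], [0, 0, 0, 0, 0], [0, 0, 0, 0, 0]]]'

```text
time_s: 9.48
tcp_pos: [393.5, -72.5, 184.4]
orientation: [[-1.0, -0.01, 0.0], [-0.01, 1.0, 0.001], [-0.0, 0.001, -1.0]]
force: [-0.4, -0.4, 0.0]
opening: 85.5
```

Call:
send_rows --motion '[[[0, 0, 40, 0, 0], [0, 0, 40, 0, 0], [0, 0, 40, 0, 0], [0, 0, 30, 0, 0], [0, 0, 15, 0, 0], [0, 0, 6, 0, 0], [0, 0, 4, 0, 0], [0, 0, 4, 0, 0], [0, 0, 0, 0, 0]]]'

```text
time_s: 10.6
tcp_pos: [393.7, -72.7, 5.6]
orientation: [[-1.0, -0.011, 0.001], [-0.011, 1.0, -0.0], [-0.001, -0.0, -1.0]]
force: [-0.0, 0.2, -0.7]
opening: 85.3
```

Run:
```python
from h import *
a=imaging.read_camera("side");b=imaging.read_camera("wrist")
s=ctrl.read_state();print(s["time_s"],s["tcp_pos"],s["force"])
a=cv2.resize(a[160:360,170:370],(400,400),interpolation=cv2.INTER_CUBIC)
b=cv2.resize(b,(400,300));b=np.vstack([b,np.zeros((100,400,3),np.uint8)])
cv2.imwrite("pics/c5.png",np.hstack([a,b]))
```

```text
10.7 [393.77278539 -72.86328272   5.69920612] [ 0.47319099 -0.77263738  0.14371751]
```

View pics/c5.png

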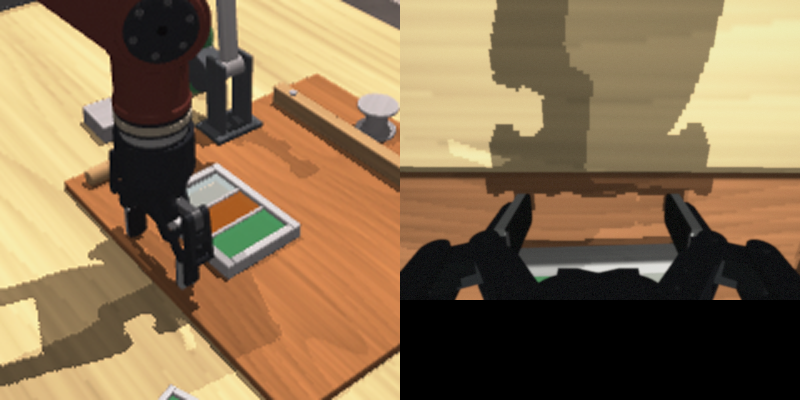

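The two fingertips stand on the board's near strip behind the panel's near frame, with no contact force. I push along +x.

Call:
send_rows --motion '[[[-6, 0, 0, 0, 0], [-6, 0, 0, 0, 0], [-6, 0, 0, 0, 0], [-4, 0, 0, 0, 0], [-4, 0, 0, 0, 0], [-4, 0, 0, 0, 0], [-8, 0, 0, 0, 0], [-8, 0, 0, 0, 0], [-8, 0, 0, 0, 0], [-8, 0, 0, 0, 0], [-8, 0, 0, 0, 0], [-8, 0, 0, 0, 0]]]'

```text
time_s: 12.2
tcp_pos: [472.0, -71.8, 5.3]
orientation: [[-1.0, -0.011, 0.0], [-0.011, 1.0, -0.0], [-0.0, -0.0, -1.0]]
force: [-1.8, -0.7, -1.4]
opening: 85.3
```

Call:
send_rows --motion '[[[-8, 0, 0, 0, 0], [-8, 0, 0, 0, 0], [-8, 0, 0, 0, 0], [-8, 0, 0, 0, 0], [-8, 0, 0, 0, 0], [-8, 0, 0, 0, 0], [-8, 0, 0, 0, 0], [-8, 0, 0, 0, 0], [-5, 0, 0, 0, 0], [-4, 0, 0, 0, 0], [-3, 0, 0, 0, 0]]]'

```text
time_s: 13.58
tcp_pos: [547.4, -71.0, 5.5]
orientation: [[-1.0, -0.011, -0.0], [-0.011, 1.0, -0.0], [0.0, 0.0, -1.0]]
force: [-3.0, 0.3, 1.6]
opening: 86.0
```

Run:
```python
from h import *
a=imaging.read_camera("side");b=imaging.read_camera("top")
s=ctrl.read_state();print(s["time_s"],s["tcp_pos"],s["force"])
a=cv2.resize(a[60:260,200:400],(400,400),interpolation=cv2.INTER_CUBIC)
b=cv2.resize(b[112:282,240:430],(400,358),interpolation=cv2.INTER_CUBIC);b=np.vstack([b,np.zeros((42,400,3),np.uint8)])
cv2.imwrite("pics/c6.png",np.hstack([a,b]))
```

```text
13.675 [547.98157016 -71.0192544    5.46113532] [-1.21749978  1.0278065   0.37973092]
```

View pics/c6.png

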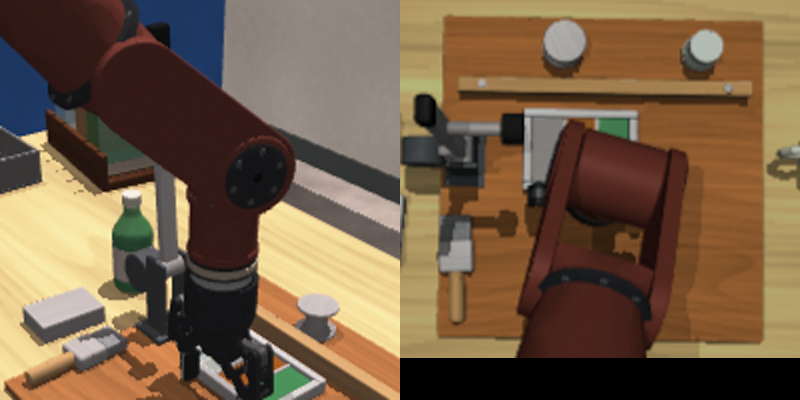

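The arm is still upright. The panel's far edge is about 20 mm short of the fence, and the forearm clears the raised foot pad at (512,128). I close slowly and watch the force.

Call:
send_rows --motion '[[[-3, 0, 0, 0, 0], [-3, 0, 0, 0, 0], [-3, 0, 0, 0, 0], [-2, 0, 0, 0, 0], [-2, 0, 0, 0, 0], [-1, 0, 0, 0, 0]]]'

```text
time_s: 14.42
tcp_pos: [561.5, -70.8, 5.3]
orientation: [[-1.0, -0.011, -0.0], [-0.011, 1.0, -0.0], [0.0, -0.0, -1.0]]
force: [-3.7, 0.0, 3.1]
opening: 85.2
```

Call:
send_rows --motion '[[[-1, 0, 0, 0, 0], [-1, 0, 0, 0, 0], [-1, 0, 0, 0, 0]]]'

```text
time_s: 14.8
tcp_pos: [564.4, -70.8, 5.3]
orientation: [[-1.0, -0.011, -0.0], [-0.011, 1.0, -0.0], [0.0, -0.0, -1.0]]
force: [-4.4, 0.7, 3.2]
opening: 85.5
```

Call:
send_rows --motion '[[[-1, 0, 0, 0, 0], [-1, 0, 0, 0, 0], [0, 0, 0, 0, 0]]]'

```text
time_s: 15.18
tcp_pos: [566.5, -70.8, 5.3]
orientation: [[-1.0, -0.011, 0.0], [-0.011, 1.0, -0.0], [-0.0, -0.0, -1.0]]
force: [-2.8, 0.2, 2.4]
opening: 85.2
```

Call:
send_rows --motion '[[[-1, 0, 0, 0, 0], [-1, 0, 0, 0, 0], [0, 0, 0, 0, 0]]]'

```text
time_s: 15.55
tcp_pos: [566.5, -70.7, 4.9]
orientation: [[-1.0, -0.011, -0.005], [-0.011, 1.0, 0.0], [0.005, 0.0, -1.0]]
force: [-7.3, -0.3, 6.1]
opening: 85.2
```

The TCP stalls at 566.5 mm, about where the fence contact was predicted, and the force builds. One more small press, then I back off, rise and look.

Call:
send_rows --motion '[[[-1, 0, 0, 0, 0], [0, 0, 0, 0, 0], [0, 0, 0, 0, 0], [0, 0, 0, 0, 0]]]'

```text
time_s: 16.05
tcp_pos: [566.5, -70.6, 4.7]
orientation: [[-1.0, -0.011, -0.007], [-0.011, 1.0, 0.0], [0.007, 0.001, -1.0]]
force: [-9.9, -0.4, 6.2]
opening: 85.6
```

Call:
send_rows --motion '[[[4, 0, 0, 0, 0], [8, 0, 0, 0, 0], [20, 0, 0, 0, 0], [40, 0, 0, 0, 0], [40, 0, 0, 0, 0], [30, 0, -30, 0, 0], [0, 0, -50, 0, 0], [0, 0, -50, 0, 0], [0, 50, 0, 0, 0], [0, 50, 0, 0, 0], [0, 50, 0, 0, 0], [0, 50, 0, 0, 0], [0, 50, 0, 0, 0], [0, 0, 0, 0, 0]]]'

```text
time_s: 17.8
tcp_pos: [424.9, 180.6, 135.8]
orientation: [[-1.0, -0.016, 0.003], [-0.016, 1.0, 0.002], [-0.003, 0.002, -1.0]]
force: [0.1, -0.8, 0.0]
opening: 85.3
```

Run:
```python
from h import *
a=imaging.read_camera("side");b=imaging.read_camera("top")
s=ctrl.read_state();print(s["time_s"],s["tcp_pos"],s["force"])
a=cv2.resize(a[60:300,200:320],(200,400),interpolation=cv2.INTER_CUBIC)
b=cv2.resize(b[112:212,270:420],(600,400),interpolation=cv2.INTER_CUBIC)
cv2.imwrite("pics/c7.png",np.hstack([a,b]))
```

```text
17.9 [424.68316777 177.92318538 135.38045552] [-0.36360616 -0.96120002  1.37389882]
```

View pics/c7.png

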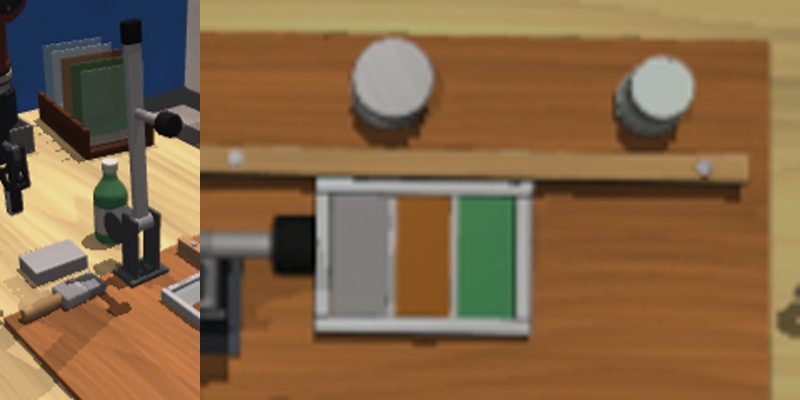

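The panel's far frame meets the fence along row 180, and its near corners are at (315,333) and (529,335). The arm is still upright. I check the numbers before handing in.

Run:
```python
from h import *
d=np.load("b.npz");R,o=d["R"],d["o"];c=imaging.calibration("top")
q=[R.T@(ray(c,((x-200)/4+270-.37,y/4+112-.37),30)[:2]-o) for x,y in[(315,333),(529,335),(316,179),(533,182)]]
print(np.round(q,1)); e=q[0]-q[1]; print("angle",np.arctan2(-e[0],e[1]),"far edge x from near edge",(q[0]+q[1])[0]/2+100)
s=ctrl.read_state();print(s["tcp_pos"],s["force"],abs(s["qd"]).max(),s["time_s"])
```

```text
[[ 29.2  97.3]
 [ 30.3 -40.1]
 [129.1  98.3]
 [129.5 -41.9]]
angle 0.008104023432655798 far edge x from near edge 129.72227346858898
[424.68316777 177.92318538 135.38045552] [-0.36360616 -0.96120002  1.37389882] 0.035804741751386863 17.9
```

Call:
send_rows --motion '[[[0, 0, 0, 0, 0], [0, 0, 0, 0, 0], [0, 0, 0, 0, 0], [0, 0, 0, 0, 0]]]'

```text
time_s: 18.4
tcp_pos: [424.7, 177.2, 135.3]
orientation: [[-1.0, -0.01, 0.0], [-0.01, 1.0, 0.0], [-0.0, 0.0, -1.0]]
force: [-0.8, -0.1, -0.1]
opening: 85.4
```

```bash
python3 -c "
from workcell import ctrl
print(ctrl.close_job())"
```

```text
the job is handed in; nothing more can be done
None
```

The job is handed in at about 18.4 s. By my last checks the hold-down arm stands raised by itself and the panel lies square against the fence; the system gave no verdict.

- **Raising the arm:** The tool always points down and cannot reach under the bar. I pushed the counterweight over with one open fingertip instead, at no more than about 6.5 N in the readings taken after each move. The arm then swung to its stop by itself. Its end cap, seen at pixel (278,73), matches the stop angle of 1.65 rad, and it was still upright in the last picture.
- **Sliding the panel:** I pushed it with both open fingertips until it stalled at the fence, at about 10 N.
- **Last measurements:** The far edge is at board x of about 129.7 mm (fence at 130 mm), and the panel is about 0.008 rad off square. Its middle is about 28 mm from the board's middle line.
- **Other objects:** I saw none of them moved in the pictures but did not measure them. The robot was clear of everything when I handed in.

No check failed or disagreed.

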